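# Tare the balance with the squat beaker on it

## Task

Stand the squat white beaker in the middle of the balance's round pan, setting it down gently before you let go. Then press the long bar key on the front of the balance until you feel it push back firmly, keep it pressed for about a second without leaning hard on it, and take your hand away. Do not press the three small square keys, and leave the beaker standing on the pan.

Things in the scene. Friction and masses are not known exactly. Their poses are not given: they have to be found in the camera images.
- beaker_mid (a point): Centre (half-way up) of the squat white plastic beaker: an open round cup, 60 mm tall and 54 mm in outer diameter, straight-sided, wall 3 mm, 40 to 85 g. It stands upright on the bench, its z axis up, 30 mm above its foot. A taller, narrower white beaker (92 mm tall, 42 mm in diameter) and a conical stoppered flask (92 mm tall) stand about on the same bench; leave those out of it.
- pan (a point): Centre of the upper face of the balance's flat round steel pan, 124 mm in diameter, 62 mm above the bench. The balance is a white box, 250 mm front to back, 200 mm wide and 48 mm high, that does not move. The x axis points from the front of the balance (keys) to its rear, y to its left as seen by someone facing its front, z up. The pan sits at the rear, with a flat dark display between it and the keys.
- bar_key: The long bar key on the front strip of the balance: a flat membrane key 24 mm (x) by 46 mm (y), pressed straight down. The origin is the centre of its upper face, 52.5 mm above the bench, 153 mm towards the front and 45 mm to the right (-y) of the pan's centre in the pan's axes; same axes as the pan. It starts to give at 2 N, goes down only 1.5 mm and is fully down at 5 N; beyond that it is as hard as the housing. It counts as pressed from 3.5 N.
- small_keys: The three small square keys in a row along y on the same front strip, not to be pressed: each 14 mm square, 28 mm apart, rigid. The origin is the centre of the middle one's upper face, 52.5 mm above the bench and 95 mm to the left (+y) of the bar key's centre; same axes as the pan. The nearest edge of these keys is 37 mm from the bar key's edge.
There are look-alikes about, which are no part of the job. Leave any pink look-alike of the part that bears beaker_mid alone.

How it is judged:
By the outcome, as a careful person would: the job done as asked, in the order asked, and still so for the second after the job is handed in, with the robot touching nothing.
It also fails if it takes over 48 s, if anything falls off the work surface, if the arm or the gripper's body presses on something with over 40 N, if the wrist force passes 120 N, or if a joint passes its speed limit or range.

## Robot

A 6-joint arm with a two-finger parallel gripper is mounted at the origin on the work surface. World frame = base frame: x ahead of the robot, y to its left, z up, the work surface at z = 0. Lengths are in mm, angles in rad, forces in N, time in s.
With the tool pointing down it reaches from about 275 to 975 mm from the base axis. Payload 8.4 kg.
Tool frame: the origin (TCP) lies on the centre line of the jaws, within the pads' length; the fingertips stand 14 mm ahead of it and the grasp point (between the pads) lies 5 mm behind it; z points along the fingers, y is the direction in which the jaws open and shut (so a half turn about z gives the same grasp; the last joint's range is limited). The gripper opens to 92 mm and grips with 3 to 60 N. Pads are 20 mm wide; open, the fingers measure 128 mm over their backs; the gripper's body (75 mm by 189 mm) begins 69 mm behind the grasp point.
Start: joints at [-1.142, 0.353, 1.633, -0, 1.155, -0.002], TCP at [260.998, -567.898, 228.583] pointing down, gripper open.
Joint ranges: [-2.63, 2.63], [-0.92, 2.1], [0.06, 2.66], [-1.3, 4.44], [0, 2.69], [-3.02, 3.02]. Speed limits (rad/s): [2.22, 2.22, 2.79, 3.14, 3.14, 3.14].

## Interface

Orientations are given as a unit quaternion [w, x, y, z].
In Python, from bench import r, effector, optics gives the robot as it stands. Calls block until the motion is done:
- r.movep(position, orientation): joint-space move of the TCP to a pose.
- r.line_to(position, orientation=None, vel=150, contact_N=None): straight line of the TCP; orientation=None keeps the orientation; vel is the mean speed in mm/s. With contact_N (N) it stops when the force on the tool has changed by that much, and returns True; else False.
- r.set_joints(angles): joint-space move.
- effector.command_gripper(opening, grip_force=None): opening from 0.0 (shut) to 1.0 (fully open); grip_force is the grip in N (None keeps the last); returns when the fingers have stopped.
- r.hold(seconds).
- r.solve_ik(position, orientation): joint angles nearest the present ones, or None.
- optics.get_image(name): name is "side" or "top"; returns a dict with "color" (480x640x3 uint8, red, green, blue), "fx", "fy", "cx", "cy" (pixels), "extrinsics" (4x4, takes a point from camera to world coordinates). Camera axes: x right, y down, z forward; pixel columns grow to the right and rows downward; lengths in mm; the calibration is good to about 2 mm. A picture is of the moment at which its call begins. There is no depth.
A pose or a line that the arm cannot do raises r.Unreachable and nothing moves.
- r.finish_job(): hands the job in, once; it reports no verdict.
Readings, each from a call of its own:
- r.read_time_s(): time.
- r.read_joint_positions(): joint angles.
- r.read_qd(): joint speeds.
- r.read_tau(): joint torques, N m.
- r.read_ee_pos(): TCP position.
- r.read_ee_rot(): TCP orientation.
- r.read_ft_force(): force on the tool from outside, world axes, zero at the start.
- r.read_moment(): the same for the moment, N m.
- r.read_opening(): opening from 0.0 (shut) to 1.0 (fully open).
Only numpy, scipy, OpenCV 4.12 (cv2) and the standard library are available. Lean on these libraries where they do the work, as an engineer would, in place of code of your own. Each camera call takes 0.05 s, during which the arm holds its last target.

## Working session

There is one attempt and no reset: what is moved stays moved. The work goes in short steps, each a Python script; the robot and the scene stay as the last script left them, time stands still between calls to the robot, and variables do not carry over. Pictures are saved under pics/ and viewed, and the job is handed in when it is done.

```bash
ls; mkdir -p pics
python3 - <<'E'
from bench import r, effector, optics
import cv2,numpy as np
for n in ["side","top"]:
    d=optics.get_image(n); cv2.imwrite(f"pics/{n}0.png",d["color"][:,:,::-1])
    print(n,d["fx"],d["fy"],d["cx"],d["cy"]);print(np.round(d["extrinsics"],4).tolist())
print(r.read_time_s(),r.read_ee_pos(),r.read_ee_rot(),r.read_opening(),r.read_ft_force())
E
```

```text
pics
side 518.880230730332 518.880230730332 322.8701970242537 243.68220380960759
[[-0.7878, -0.3394, 0.5141, -23.6704], [-0.6158, 0.4134, -0.6708, 746.1794], [0.0151, -0.845, -0.5346, 688.3365], [0.0, 0.0, 0.0, 1.0]]
top 527.6551298992613 527.6551298992613 327.2961660398064 236.69044867719197
[[0.0084, -0.9914, 0.1302, 397.323], [-0.9999, -0.0067, 0.0134, 2.7589], [-0.0124, -0.1303, -0.9914, 1191.1217], [0.0, 0.0, 0.0, 1.0]]
0.1 [ 260.82831958 -567.51694913  227.97064858] [-5.75749208e-04  9.76890968e-01  2.13737433e-01 -1.24607565e-04] 0.9991492350833677 [-0.90320652 -0.87182622 -0.31107075]
```

View pics/side0.png

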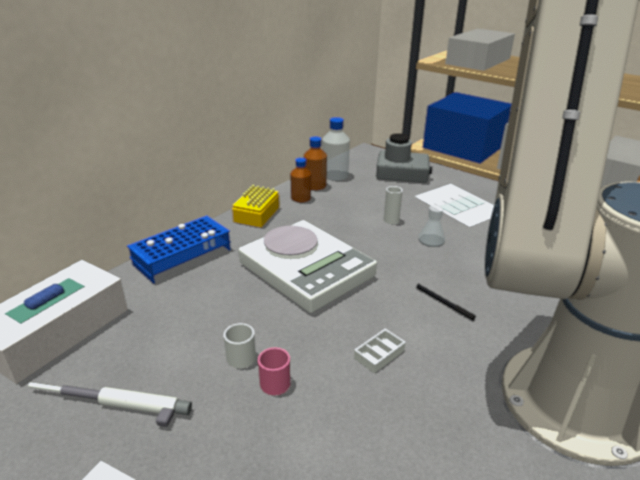

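View pics/top0.png

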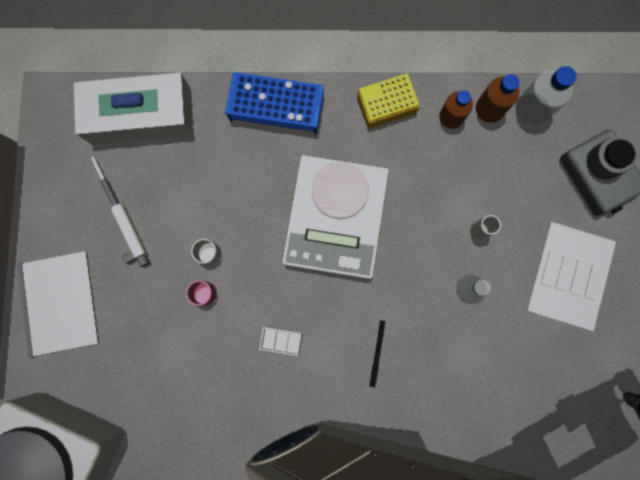

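Candidates for the squat white beaker, given as top / side pixels:
- White cup: (204,252) / (240,345).
- Pink cup: (201,293) / (275,371), the look-alike to leave alone.
- Tall narrow white beaker: (490,226) / (393,205).
- Flask: (480,289) / (432,226).

The white squat cup fits the description. I'll check it and the balance in enlarged crops.

Run:
```python
import cv2
t=cv2.imread("pics/top0.png");s=cv2.imread("pics/side0.png")
import numpy as np
def crop(im,x0,y0,w,h,k): return cv2.resize(im[y0:y0+h,x0:x0+w],None,fx=k,fy=k,interpolation=cv2.INTER_CUBIC)
cv2.imwrite("pics/c1.png",np.hstack([crop(t,174,230,60,90,6),crop(s,210,310,65,90,6)]))
cv2.imwrite("pics/c2.png",crop(t,275,145,125,145,4))
cv2.imwrite("pics/c3.png",crop(s,230,210,155,110,5))
```

```text
(no output)
```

View pics/c1.png

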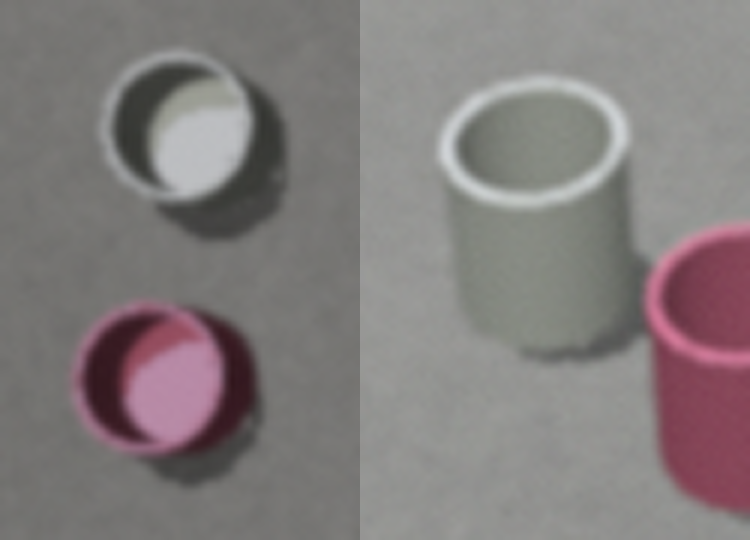

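View pics/c2.png

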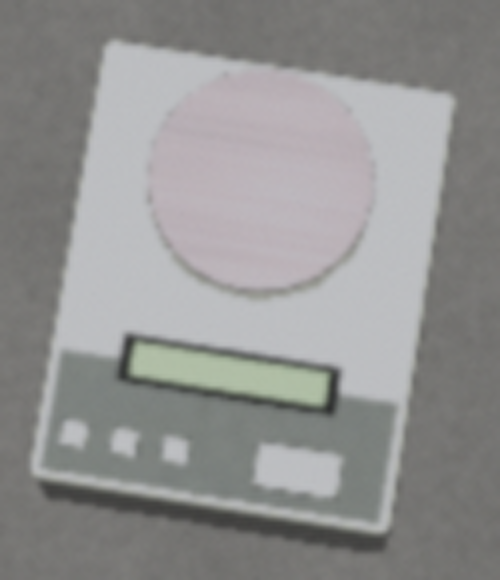

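View pics/c3.png

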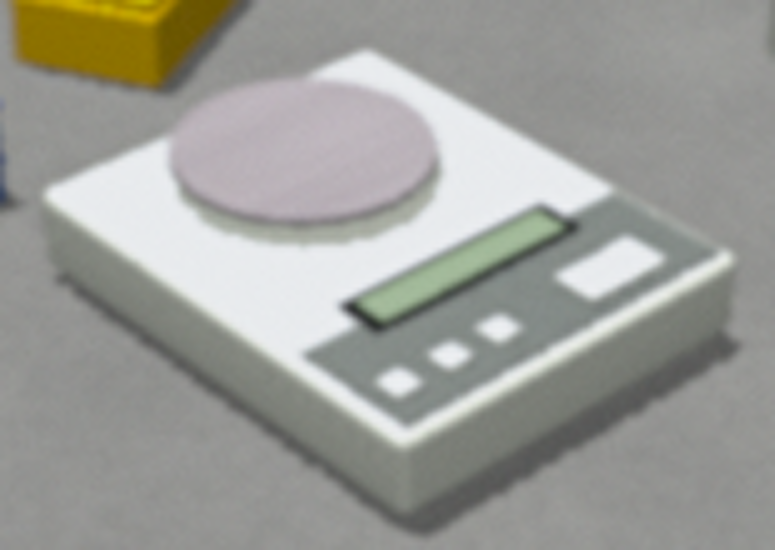

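The crops confirm the choice. The white rim is about 25 px across, with its centre at (203.2,250.4) in top and (238.8,333.1) in side. The pan centre is at (340.1,189.9) top and (290.4,239.6) side. The bar key is at (349.2,262.2) top and (351.8,263.0) side, and the middle small key at (305.9,255.1) top. Next I turn these into positions.

```bash
cat > h.py <<'E'
from bench import r, effector, optics
import cv2,numpy as np
def ray(d,u,v):
    E=np.array(d["extrinsics"]); k=np.array([(u-d["cx"])/d["fx"],(v-d["cy"])/d["fy"],1.])
    return E[:3,3],E[:3,:3]@k
def at_z(d,uv,z):
    o,k=ray(d,*uv); return o+k*(z-o[2])/k[2]
def tri(a,uva,b,uvb):
    A,B=ray(a,*uva),ray(b,*uvb)
    s=np.linalg.lstsq(np.c_[A[1],-B[1]],B[0]-A[0],rcond=None)[0]
    p,q=A[0]+s[0]*A[1],B[0]+s[1]*B[1]
    return (p+q)/2,np.linalg.norm(p-q)
E
python3 - <<'E'
from h import *
t=optics.get_image("top");s=optics.get_image("side")
np.set_printoptions(precision=1,suppress=True)
for n,a,b,z in [("rim",(203.2,250.4),(238.8,333.1),60),("pan",(340.1,189.9),(290.4,239.6),62),("bar",(349.2,262.2),(351.8,263.0),52.5)]:
    print(n,at_z(t,a,z),at_z(s,b,z),*tri(t,a,s,b))
print("pink",at_z(t,(174+150/6-.4,230+378/6-.4),60))
print("smallkeys",[at_z(t,(275+x/4-.4,145+y/4-.4),52.5) for x,y in [(73,433),(125,442),(175,451)]])
p=at_z(t,(340.1,189.9),62);b=at_z(t,(349.2,262.2),52.5)
# fit yaw from bar-pan offset (-153,-45)
d=(b-p)[:2];print(np.linalg.norm(d),np.hypot(153,45),"yaw",np.arctan2(d[1],d[0])-np.arctan2(-45,-153))
p=at_z(s,(290.4,239.6),62);b=at_z(s,(351.8,263.0),52.5)
d=(b-p)[:2];print(np.linalg.norm(d),"yaw",np.arctan2(d[1],d[0])-np.arctan2(-45,-153))
# hidden: balance corners top
for c in [(110,42),(453,98),(387,530),(37,472)]: print(at_z(t,(275+c[0]/4-.4,145+c[1]/4-.4),48))
E
```

```text
rim [514.2 286.1  60. ] [513.1 286.2  60. ] [514.  285.9  59.5] 0.7575076314889425
pan [648.9  -9.   62. ] [646.6  -6.4  62. ] [649.3  -9.1  59.7] 0.28592664656677585
bar [491.6 -29.6  52.5] [491.  -29.7  52.5] [491.4 -29.8  52.4] 0.5558463250066117
pink [423.4 292.4  60. ]
smallkeys [array([511. ,  92.6,  52.5]), array([506.3,  64.3,  52.5]), array([501.6,  37.2,  52.5])]
158.61306819223464 159.48040632002414 yaw -0.1557758290429101
157.37341472164746 yaw -0.13724621614135657
[730.8  76.   48. ]
[ 699.7 -114.9   48. ]
[460.  -77.7  48. ]
[490.  112.2  48. ]
```

The positions hold together. The rim triangulates to z = 59.5 with a 0.8 mm ray gap, and bar to pan measures 158.6 mm against a nominal 159.5. The key row gives the same yaw, about -0.156. The pan is at about (649.3,-8.8) and the bar at (491.4,-29.7). Now the grasp, with the jaws opening along y so the fingers clear the pink cup.

```bash
cat >> h.py <<'E'
yaw=-0.156
Q=[0,float(np.cos(yaw/2)),float(np.sin(yaw/2)),0]
np.set_printoptions(precision=2,suppress=True)
def save(tag):
    for n in ("top","side"):
        cv2.imwrite(f"pics/{n}_{tag}.png",optics.get_image(n)["color"][:,:,::-1])
def st(): print("t",r.read_time_s(),r.read_ee_pos(),"F",r.read_ft_force(),"open",r.read_opening())
E
python3 - <<'E'
from h import *
print([r.solve_ik(p,Q) for p in ([513.7,286,150],[649.3,-8.8,150],[491.4,-29.7,100])])
r.movep([513.7,286,170],Q); st()
r.line_to([513.7,286,95],vel=120); st()
save("pre")
E
```

```text
[array([ 0.51,  0.38,  1.78, -0.  ,  0.97,  2.23]), array([-0.02,  0.47,  1.65, -0.  ,  1.03,  1.71]), array([-0.06,  0.32,  2.02, -0.  ,  0.8 ,  1.66])]
t 3.325 [514.03 285.49 170.05] F [ 0.81 -1.29 -0.08] open 1.0000305527650304
t 4.1 [514.11 286.14  95.42] F [-0.72 -0.28 -0.3 ] open 1.0013039930968546
```

View pics/side_pre.png

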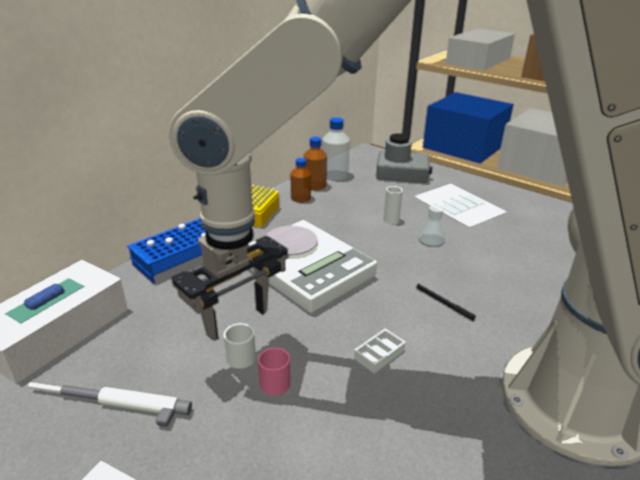

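The fingertips at (212,335) and (262,312) straddle the white beaker at (240,345), and the pink cup is clear of them. Descending and gripping.

Run:
```python
from h import *
print(r.line_to([513.7,286,30],vel=60,contact_N=8)); st()
effector.command_gripper(0.0,12); st()
r.line_to([513.7,286,60],vel=60); r.hold(0.1); st()
save("lift")
```

```text
False
t 5.4333 [513.98 286.14  30.38] F [ 0.02 -0.12  0.39] open 0.9981033076088367
t 6.0833 [513.73 286.    30.05] F [ 0.89 -0.2   0.21] open 0.5927679699514042
t 6.8333 [513.46 285.88  59.76] F [ 0.73 -0.06  0.08] open 0.5908461559667294
```

View pics/side_lift.png

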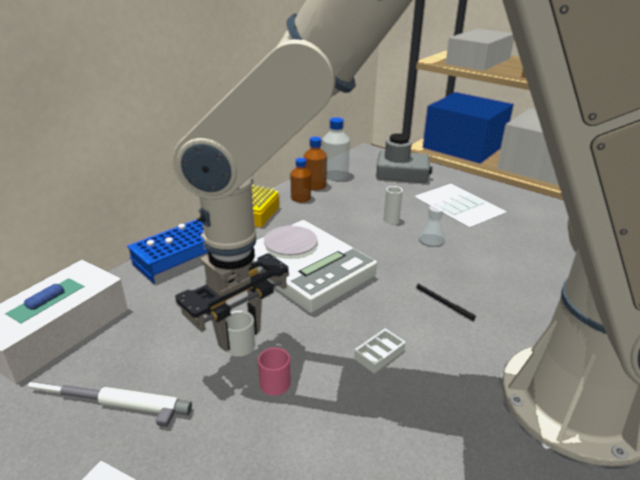

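The beaker is lifted: its rim is now near (240,320), and the opening of 0.591 × 92 = 54.4 mm matches its diameter. Carrying it to the pan.

Run:
```python
from h import *
r.line_to([513.7,286,170],vel=150)
r.movep([649.3,-8.8,150],Q); st()
r.line_to([649.3,-8.8,100],vel=60); r.hold(0.2); st()
save("above")
print(r.line_to([649.3,-8.8,88],vel=12,contact_N=3)); st(); st()
```

```text
t 9.05 [648.98  -7.68 149.83] F [ 0.31  0.81 -0.95] open 0.5909996459420049
t 10.2333 [649.55  -8.82 100.46] F [ 0.21 -0.13 -0.5 ] open 0.5935616633134289
True
t 11.0167 [649.23  -8.78  91.95] F [-0.35 -0.44  5.52] open 0.5929698860258417
t 11.0167 [649.23  -8.78  91.95] F [-0.35 -0.44  5.52] open 0.5929698860258417
```

View pics/side_above.png

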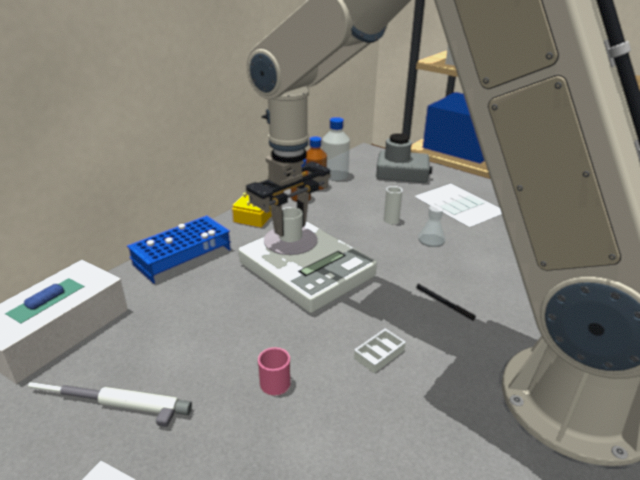

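Contact came at TCP z = 91.95 (expected 92), so the beaker stands on the pan. Release, retreat straight up, and check.

Run:
```python
from h import *
r.hold(0.2); st()
effector.command_gripper(0.85); st()
r.line_to([649.3,-8.8,165],vel=100)
r.movep([491.4,-29.7,150],Q)
effector.command_gripper(0.0,20); st()
save("placed")
a=cv2.imread("pics/top_placed.png")[130:300,260:410];b=cv2.imread("pics/side_placed.png")[190:320,220:390]
f=lambda i:cv2.resize(i,(400,int(400*i.shape[0]/i.shape[1])),interpolation=cv2.INTER_CUBIC)
a,b=f(a),f(b);h=min(len(a),len(b))
h=max(len(a),len(b)); pad=lambda i:cv2.copyMakeBorder(i,0,h-len(i),0,0,cv2.BORDER_CONSTANT)
cv2.imwrite("pics/c4.png",np.hstack([pad(a),pad(b)]))
```

```text
t 11.2167 [649.21  -8.79  91.92] F [-0.41 -0.42  6.11] open 0.592649658914764
t 11.7417 [648.58  -8.81  91.23] F [-0.19 -0.32 -0.71] open 0.8483763333446024
t 14.4833 [491.39 -29.72 150.01] F [-0.26  0.03  0.15] open 0.006322235315513866
```

View pics/c4.png

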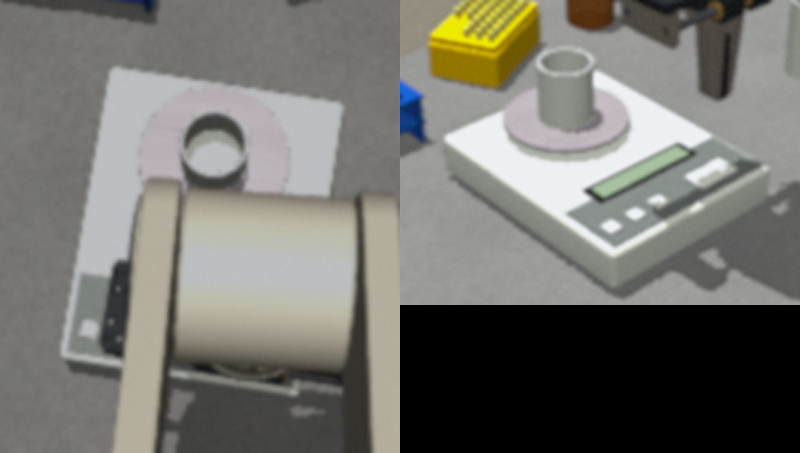

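The beaker stands upright at the pan's centre: in the side crop its axis is at 566 and the pan's centre at 567. I'll confirm by calculation, then lower the closed tips to just above the bar key and look.

Run:
```python
from h import *
t=optics.get_image("top");s=optics.get_image("side")
print(at_z(t,(260+214/2.667-.3,130+145/2.667-.3),122), at_z(s,(220+565/2.353-170-.3,190+62/2.353-.3),122))
r.line_to([491.4,-29.7,73],vel=80); r.hold(0.3); st()
cv2.imwrite("pics/c5.png",cv2.resize(optics.get_image("side")["color"][190:320,220:390,::-1],None,fx=4,fy=4,interpolation=cv2.INTER_CUBIC))
```

```text
[647.82  -8.01 122.  ] [648.58  -8.35 122.  ]
t 16.1 [491.6  -29.7   73.29] F [-0.37 -0.   -0.27] open 0.004111977479003424
```

View pics/c5.png

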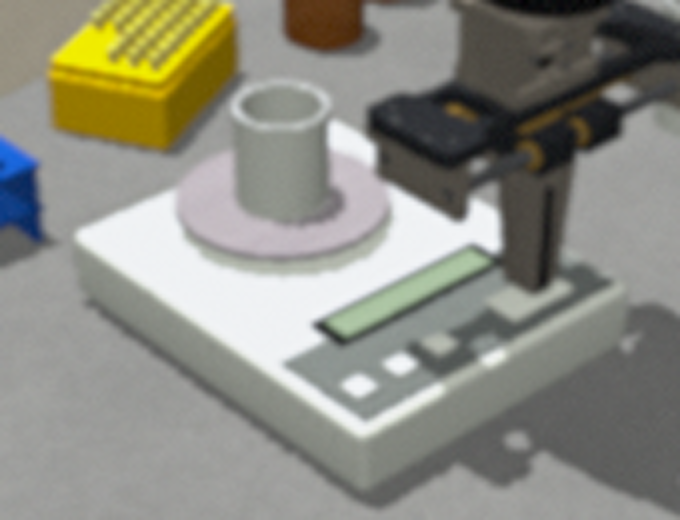

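The beaker's rim centre is at (648,-8), within 2 mm of the pan's centre. The closed tips, at (530,285) in the crop, hover right over the bar key at (530,298). Pressing in small steps with force feedback.

Run:
```python
from h import *
def fz(n=4):
    v=[]
    for _ in range(n): r.hold(0.02); v.append(r.read_ft_force()[2])
    return float(np.mean(v))
b=fz(8); print("base",b)
x,y=491.4,-29.7
hit=r.line_to([x,y,65.5],vel=8,contact_N=2); z=r.read_ee_pos()[2]; f=fz()-b
print(hit,z,f)
log=[]
while f<5.8 and z>62:
    z-=0.25 if f<4 else 0.12
    r.line_to([x,y,z],vel=15); f=fz()-b; log.append((round(z,2),round(r.read_ee_pos()[2],2),round(f,2)))
print(log); t0=r.read_time_s()
h=[]
while r.read_time_s()-t0<1.0: r.hold(0.1); h.append(round(r.read_ft_force()[2]-b,1))
print(h,r.read_time_s()-t0)
r.line_to([x,y,90],vel=60); st()
```

```text
base -0.10231880001833532
True 66.31161053245329 3.257065862654042
[(np.float64(66.06), np.float64(66.05), 3.47), (np.float64(65.81), np.float64(65.83), 3.97), (np.float64(65.56), np.float64(65.57), 4.15), (np.float64(65.44), np.float64(65.45), 4.77), (np.float64(65.32), np.float64(65.4), 5.82)]
[np.float64(6.0), np.float64(5.8), np.float64(5.5), np.float64(5.4), np.float64(7.1), np.float64(6.3), np.float64(5.7), np.float64(5.7), np.float64(5.4), np.float64(5.8)] 1.0
t 20.2583 [491.52 -29.73  90.29] F [-0.42 -0.36  0.08] open 0.0043393704208701065
```

The key gave from about 2 N and went firm at 65.4 mm. It stayed at 5.4–7.1 N for 1.0 s. Retreat and take a final look.

Run:
```python
from h import *
r.line_to([491.4,-29.7,170],vel=150)
r.movep([400,-250,230],Q); st()
save("end")
a=cv2.imread("pics/top_end.png")[130:300,260:410];b=cv2.imread("pics/side_end.png")[190:360,220:390]
f=lambda i:cv2.resize(i,(400,450),interpolation=cv2.INTER_CUBIC)
cv2.imwrite("pics/c6.png",np.hstack([f(a),f(b)]))
```

```text
t 21.9083 [ 400.05 -249.28  229.27] F [ 1.01  0.03 -0.81] open 0.003627581281312937
```

View pics/c6.png

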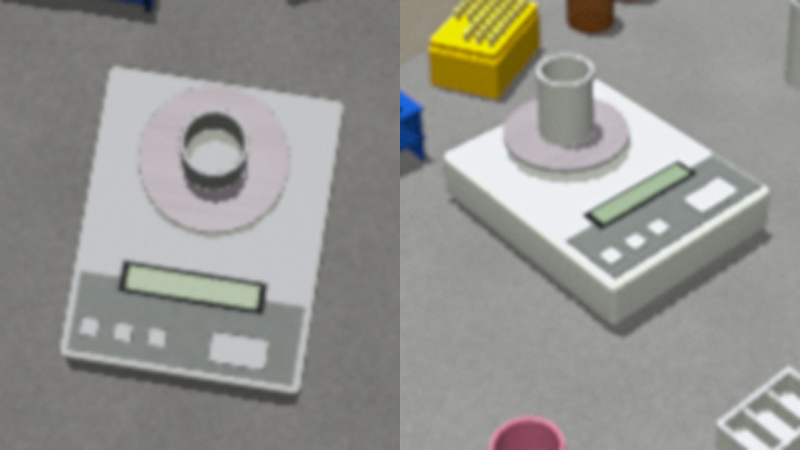

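The beaker is still upright at the pan's centre (rim at (214,145) in the top crop, same as before the press). The keys are free and the arm is clear of everything. Handing in.

```bash
python3 -c "
from h import *
r.hold(0.3); st(); r.finish_job()"
```

```text
t 22.3083 [ 400.29 -249.55  229.9 ] F [-0.01  0.33 -1.06] open 0.0074070985841676665
the job is handed in; nothing more can be done
```

The job is done and handed in at 22.3 s, within the 48 s limit.

- **Beaker:** I gripped the squat white beaker (opening 54.4 mm, matching its 54 mm diameter) and lowered it slowly onto the pan. Contact came at the expected height, with about 5–6 N pushing back when I let go. It stands within about 2 mm of the pan's centre by both cameras, and had not shifted in the top view after the press.
- **Bar key:** I pressed it with the closed fingertips until it went firm at 5.8 N. I then held it for 1.0 s at 5.4–7.1 N and lifted straight off.
- **Small keys and other objects:** The fingertips stayed over the bar key, so the three small keys were not pressed. I did not touch the pink cup, the tall beaker or the flask.

No check failed. The one small disagreement was the pan's centre, which the side camera alone put about 3 mm from the top camera's estimate. I used the top view, and the bar-key offset agreed with it.

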